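# Press the suction nozzle onto the dust-extraction spigot

### The arm

A 6-joint arm with a two-finger parallel gripper is mounted at the origin on the work surface. World frame = base frame: x ahead of the robot, y to its left, z up, the work surface at z = 0. Lengths are in m, angles in degrees, forces in N, time in s.
With the tool pointing down it reaches from about 0.3 to 0.75 m from the base axis. Payload 8.5 kg.
Tool frame: the origin (TCP) lies at the very end of the fingers, on their centre line; the grasp point (between the pads) lies 19 mm behind it (env.tcp_to_grasp is the distance from the TCP to the grasp point, in m); z points along the fingers, y is the line along which they close (so a half turn about z gives the same grasp; the last joint's range is limited). The gripper opens to 85 mm and grips with 20 to 120 N. Pads are 22 mm wide; open, the fingers measure 114 mm over their backs; the gripper's body (76 mm by 85 mm) begins 54 mm behind the grasp point. The pads swing forward as they close: fully open they stand 13 mm farther back than shut.
Start: joints at [-86.247, 21.807, 74.336, -0, 83.858, -12.336], TCP at [0.152, -0.528, 0.208] pointing down, gripper open.
Joint ranges: [-178.18, 178.18], [-50.72, 133.34], [12.68, 142.11], [-81.47, 261.47], [9.98, 163.14], [-165.26, 165.26]. Speed limits (degrees/s): [136.94, 136.94, 180, 180, 180, 180].

### API

Orientations are given as a 3x3 rotation matrix whose columns are the frame's x, y, z axes.
In Python, from rig import status, get_image, env gives the robot as it stands.
- The arm moves only by the shell command python3 -m handwheel 'ROWS' [FORCE]. ROWS is text: rows parted by semicolons, each of 7 numbers parted by spaces: the shift along the world's x, y, z in cm, then the turn, a rotation vector about the world's x, y, z in degrees, then the opening, from 0 (shut) to 1 (fully open). In form: dx dy dz wx wy wz gripper; .... A call has 1 to 8 rows; each row is the pose to reach, as a shift and turn from the pose commanded when the call began; what a row does not reach only later rows make up. A row lasts 1/12 s, in which the tool goes at most 41.7 mm and 7.16 degrees, less where a joint would pass 70% of its speed; a pose out of reach is approached as far as the arm can. A call with a gripper value outside its range is refused whole. The fingers move at their own pace and stop on an object; FORCE is the grip in N (left out, the last holds). Time passes only in rows, so rows that repeat a pose let the fingers close. It gives the time, the measured TCP pose, the force, the opening and the grip force at its end, in the units of the state.
- status.observe(): the state, without advancing time (a new reading comes with each control period).
- get_image(name): name is "scene" or "top" or "wrist"; returns a dict with "color" (420x560x3 uint8, red, green, blue), "vertical_fov" (degrees; the focal length in pixels is half the picture's height over the tangent of half this angle, whatever the lens; pixels are square), "cx", "cy" (the principal point, pixels), "k1" (the pictures are not rectified: a ray, as slopes to the right and down, at radius r is drawn at 1 + k1 r^2 times it, then the intrinsics apply), "xyz" and "orientation" of the camera in the world. Camera axes: x right, y down, z forward; pixel columns grow to the right and rows downward; lengths in m; the calibration is good to about 2 mm. A picture is of the moment at which its call begins. There is no depth.
- env.close_job(): hands the job in; it is judged then, once.
The state is a dict: "time_s": time; "q": joint angles; "qvel": joint speeds; "joint_efforts": joint torques, N m; "position": TCP position; "tool_rot": TCP orientation; "ft_force": force on the tool from outside, world axes, zero at the start; "wrist_torque": the same for the moment, N m; "grip_width": finger opening in m; "gripper_force": force on a finger pad.
Only numpy, scipy, OpenCV 4.12 (cv2) and the standard library are available. Lean on these libraries where they do the work, as an engineer would, in place of code of your own. Each camera call takes 0.05 s, during which the arm holds its last target. There are 200 camera calls.

### The job

Fit out the stone-engraving bench for dust extraction: take the orange nozzle and press it, open socket down, onto the upright tapered spigot of the foot with the blue collar until it is fully home on that collar and friction holds it upright, then let go of it. Leave the green nozzle standing where it is.

Things in the scene. Friction and masses are not known exactly. Their poses are not given: they have to be found in the camera images.
- orange_nozzle: orange plastic nozzle, 110 mm tall, round, 50 to 85 g, upright on the bench, socket down. Origin: centre of its underside; z up along its axis; yaw is free. Lower 58 mm: tapered socket, outside 47 mm at the mouth (51 over a thin bead at the foot) to 37 mm; bore 37 mm at the mouth to 27 mm at 58 mm up. From 58 to 110 mm: straight tube, 37 mm outside, the place to grip.
- green_nozzle: green nozzle of the same shape and size, upright on the bench; not to be used. Origin: centre of its underside, z up.
- blue_seat (a point): on the spigot's axis at the top face of the 64 mm wide BLUE collar, 64 mm above the bench, z up; on a fixed round grey foot. The spigot rises 50 mm from here: blunt nose 10 mm across at the tip, six springy rubber ribs, 40 mm across at the collar, 35 mm at 34 mm up. A nozzle just set on stops 21 mm short; pressing it home takes up to 18 N, then its underside meets the collar at this point.
- yellow_seat (a point): the same point on a second fixed foot and spigot of the same shape whose collar is YELLOW; not to be used. Both feet are 110 mm across at the base, with a short pipe stub out of one side reaching 72 mm from the axis.
Not all that is in view belongs to the job. Leave any purple or red look-alike of the part that bears blue_seat alone.

How it is judged (in metres and radians):
At the end, for the whole second after the job is handed in: The orange nozzle sits on the blue-collared spigot, socket down, its underside within 7 mm of the collar's top and within 10 mm of the axis, upright within 10 degrees, and at rest (horizontal distance between orange_nozzle and blue_seat below 0.01 m and z of orange_nozzle in the frame of blue_seat between -0.007 and 0.007 m and angle between orange_nozzle's own z axis and vertical below 0.175 rad and linear speed of orange_nozzle below 0.02 m/s); the robot touches nothing.
It fails at once if the green nozzle is moved more than 40 mm from where it stood (distance of green_nozzle from where it was at the start of the episode above 0.04 m).
It also fails if it takes over 42 s, if anything falls off the work surface, if the arm or the gripper's body presses on something with over 40 N, if the wrist force passes 120 N, or if a joint passes its speed limit or range.

## Working session

There is one attempt and no reset: what is moved stays moved. The work goes in short steps, Python scripts to look and compute and a shell command to move; the robot and the scene stay as the last step left them, time stands still between calls to the robot, and variables do not carry over. Pictures are saved under pics/ and viewed, at most 10 in all, crops included, and the job is handed in when it is done.

```bash
ls; mkdir -p pics; python3 - <<'E'
from rig import status,get_image,env
import cv2
for n in("top","scene"):
    d=get_image(n); cv2.imwrite(f"pics/{n}0.png",d["color"][:,:,::-1])
    print({k:v for k,v in d.items() if k!="color"})
s=status.observe();print(s)
E
```

```text
pics
{'vertical_fov': 48.943225450679, 'cx': 284.4444891625309, 'cy': 202.16546520614494, 'k1': -0.14836536188835078, 'xyz': array([ 0.14018266, -0.13752337,  1.4696158 ]), 'orientation': array([[ 4.68675315e-04, -9.84970120e-01,  1.72724181e-01],
       [-9.99859166e-01,  2.43602424e-03,  1.66046258e-02],
       [-1.67758206e-02, -1.72707638e-01, -9.84830261e-01]])}
{'vertical_fov': 44.198865553684676, 'cx': 288.90028451334183, 'cy': 215.22725938639513, 'k1': -0.1116723420685404, 'xyz': array([ 1.35726841, -0.1507689 ,  1.46938306]), 'orientation': array([[ 0.00951917,  0.816863  , -0.57675317],
       [ 0.99993313, -0.00398811,  0.01085524],
       [ 0.00656708, -0.57681794, -0.81684634]])}
{'time_s': 0.1, 'q': array([-8.62469943e+01,  2.18395463e+01,  7.43795004e+01, -6.63169853e-05,
        8.38592489e+01, -1.23365448e+01]), 'qvel': array([-0.03971535, -0.01645282, -0.24472636, -0.06351004,  0.12145952,
       -0.00522427]), 'joint_efforts': array([ 3.28160851e-03, -4.49220157e+01, -2.31655097e+01, -2.07173621e-04,
        3.66265289e-03,  4.67439463e-06]), 'position': array([ 0.15239729, -0.52815735,  0.20765626]), 'tool_rot': array([[ 9.60829693e-01,  2.77139483e-01, -9.05942939e-05],
       [ 2.77139345e-01, -9.60828769e-01,  1.36351013e-03],
       [ 2.90836888e-04, -1.33520826e-03, -9.99999066e-01]]), 'ft_force': array([ 0.13992235,  1.2100459 , -0.07484595]), 'wrist_torque': array([-0.03515056,  0.03015905,  0.05104181]), 'gripper_force': 0.0, 'grip_width': 0.0854491795778856}
```

View pics/top0.png

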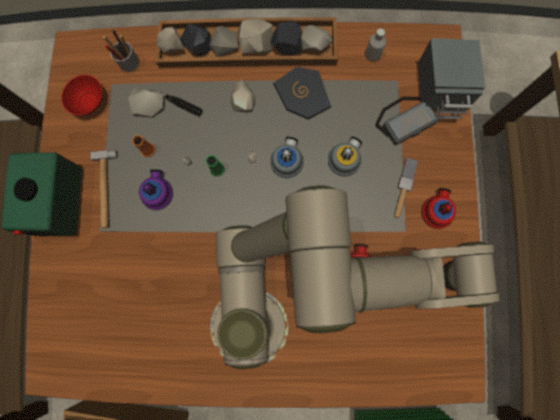

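View pics/scene0.png

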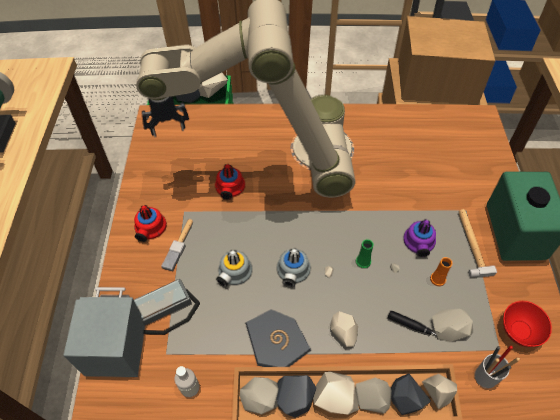

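The top view has orange at (144,146), green at (215,166), the blue collar at (286,158) and yellow at (345,155). In the scene view, orange is at (441,271), blue at (293,262), and the purple foot sits near orange at (420,236).

```bash
cat > h.py <<'E'
import cv2,numpy as np
from scipy.optimize import least_squares
def proj(d,P):
    h,w=d["color"].shape[:2]; f=h/2/np.tan(np.radians(d["vertical_fov"]/2))
    R=np.array(d["orientation"]).T; t=-R@np.array(d["xyz"])
    K=np.array([[f,0,d["cx"]],[0,f,d["cy"]],[0,0,1]])
    return cv2.projectPoints(np.float64(P),cv2.Rodrigues(R)[0],t,K,np.array([d["k1"],0,0,0]))[0][:,0]
def hull_box(pts):
    h=cv2.convexHull(np.float32(pts)); m=cv2.moments(h); return np.array([m["m10"],m["m01"]])/m["m00"]
A=np.linspace(0,2*np.pi,60)
def body(rings): return np.vstack([np.c_[r*np.cos(A),r*np.sin(A),0*A+z] for r,z in rings])
NOZ=body([(.0255,0),(.0255,.003),(.0235,.003),(.0185,.058),(.0185,.11)])
COL=body([(.032,.064),(.032,.058)])
def mask(d,lo,hi,box=None):
    hsv=cv2.cvtColor(d["color"],cv2.COLOR_RGB2HSV); m=cv2.inRange(hsv,np.array(lo),np.array(hi))
    if box is not None:
        b=np.zeros_like(m); b[box[1]:box[3],box[0]:box[2]]=1; m=m*b
    n,l,s,c=cv2.connectedComponentsWithStats(m)
    i=1+np.argmax(s[1:,4]); return (l==i), s[i]
def meas(d,lo,hi,box):
    m,s=mask(d,lo,hi,box); y,x=np.nonzero(m); return hull_box(np.c_[x,y]),s
def fit(views,model,x0):
    # views: list of (d, centroid)
    f=lambda p: np.concatenate([hull_box(proj(d,model+[p[0],p[1],0]))-c for d,c in views])
    r=least_squares(f,x0,diff_step=1e-3); return r.x,r.fun
E
python3 - <<'E'
from rig import get_image
from h import *
t,s=get_image("top"),get_image("scene")
O=((5,150,60),(15,255,255)); G=((60,120,20),(85,255,255)); B=((98,110,40),(118,255,255)); Y=((18,130,80),(32,255,255))
for n,c,bt,bs,M in(("or",O,(130,130,160,162),(428,252,456,292),NOZ),("gr",G,(203,150,227,180),(352,235,378,272),NOZ),("bl",B,(268,140,306,180),(272,240,316,285),COL),("ye",Y,(328,140,362,175),(215,245,252,285),COL)):
    a,sa=meas(t,*c,bt); b,sb=meas(s,*c,bs)
    print(n,a,sa,b,sb,fit([(t,a)],M,[.4,0])[0],fit([(s,b)],M,[.4,0])[0],*fit([(t,a),(s,b)],M,[.4,0]))
E
```

```text
or [143.37428023 145.45617402] [133 135  22  21 222] [441.11005864 271.67974741] [430 257  22  29 343] [0.57939335 0.34844388] [0.57454312 0.34761461] [0.57702386 0.34771385] [0.17105887 0.69314333 0.16410578 0.68901349]
gr [213.98666667 164.36      ] [210 161   9   7  18] [364.68372093 254.13436693] [356 240  17  28 300] [0.51398071 0.11257932] [0.50734632 0.10981804] [0.51095989 0.11099563] [0.46448515 0.91536599 0.46783679 0.96867472]
bl [286.1162492  156.75401413] [277 148  19  19 164] [293.5443299 259.2419244] [284 252  20  16 162] [ 0.53292348 -0.11898009] [ 0.53220575 -0.11904372] [ 0.53260222 -0.11901463] [0.01095211 0.09809854 0.01107828 0.10886799]
ye [345.9252451  154.95833333] [337 146  19  19 193] [233.63287849 260.82716049] [224 252  20  18 173] [ 0.53841596 -0.3081808 ] [ 0.53710224 -0.30739324] [ 0.53780574 -0.30775689] [-0.12847289  0.18602036 -0.12683141  0.19429224]
```

```bash
python3 -m handwheel '1.7 3.5 0 0 0 0 1;3.4 7 0 0 0 0 1;5.1 10.5 0 0 0 0 1;6.8 14 0 0 0 0 1;8.5 17.5 0 0 0 0 1;10.2 21 0 0 0 0 1;11.9 24.5 0 0 0 0 1;13.6 28 0 0 0 0 1' 40
python3 -m handwheel '1.7 3.5 0 0 0 0 1;3.4 7 0 0 0 0 1;5.1 10.5 0 0 0 0 1;6.8 14 0 0 0 0 1;8.5 17.5 0 0 0 0 1;10.2 21 0 0 0 0 1;11.9 24.5 0 0 0 0 1;13.6 28 0 0 0 0 1'
```

```text
time_s: 0.87
position: [0.2887, -0.2466, 0.2082]
tool_rot: [[0.961, 0.277, 0.0], [0.277, -0.961, -0.0], [0.0, 0.0, -1.0]]
ft_force: [0.7, 0.3, -0.0]
grip_width: 0.0851
gripper_force: 0.0
time_s: 1.53
position: [0.4248, 0.0337, 0.2083]
tool_rot: [[0.961, 0.277, 0.0], [0.277, -0.961, -0.0], [0.0, 0.0, -1.0]]
ft_force: [0.8, -0.8, -0.5]
grip_width: 0.0849
gripper_force: 0.0
```

```bash
python3 -m handwheel '1.9 3.7 0 0 0 0 1;3.8 7.6 0 0 0 0 1;5.7 11.5 0 0 0 0 1;7.6 15.4 0 0 0 0 1;9.5 19.3 0 0 0 0 1;11.4 23.2 0 0 0 0 1;13.3 27.1 0 0 0 0 1;14.8 30.5 0 0 0 0 1'
python3 -m handwheel '0.4 0.9 0 0 0 0 1;0.4 0.9 0 0 0 0 1;0.4 0.9 0 0 0 0 1'
python3 - <<'E'
from rig import status,get_image
from h import *
O=((5,150,60),(15,255,255))
w=get_image("wrist");t=get_image("top");s=get_image("scene")
cv2.imwrite("pics/w1.png",w["color"][:,:,::-1]);print(w["xyz"],w["vertical_fov"],status.observe()["position"])
m=[]
for d,b in((w,None),(s,(428,252,456,292))):
    try: c,st=meas(d,*O,b);print(c,st);m.append((d,c));print(fit([(d,c)],NOZ,[.57,.35]))
    except Exception as e:print(e)
E
```

```text
time_s: 2.2
position: [0.5704, 0.3333, 0.2079]
tool_rot: [[0.961, 0.277, -0.0], [0.277, -0.961, -0.0], [-0.0, 0.0, -1.0]]
ft_force: [0.4, 0.1, 1.0]
grip_width: 0.0854
gripper_force: 0.0
time_s: 2.45
position: [0.5738, 0.3403, 0.2075]
tool_rot: [[0.961, 0.278, -0.001], [0.278, -0.961, -0.001], [-0.001, 0.0, -1.0]]
ft_force: [-0.1, 0.4, 0.1]
grip_width: 0.0855
gripper_force: 0.0
[0.64702565 0.36219493 0.37275738] 65.4792456344467 [0.57386582 0.33907876 0.20869559]
[ 78.31469603 140.89295516] [    0     0   169   341 33748]
(array([0.56921261, 0.53941276]), array([ 1.72495135e-07, -5.04265046e-07]))
[440.95480984 272.04563758] [430 258  22  28 345]
(array([0.57584838, 0.3468853 ]), array([1.67178155e-06, 1.85334306e-06]))
```

View pics/w1.png

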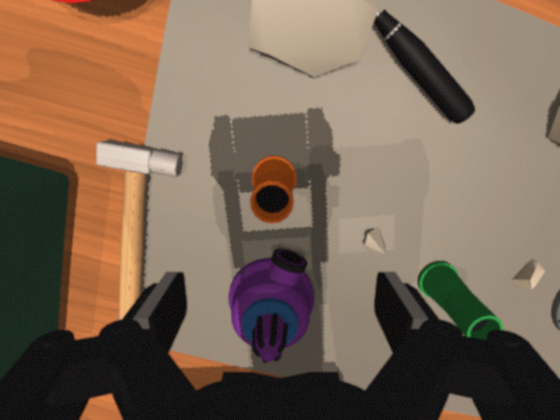

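The orange nozzle is at (273,190) with its top rim at (272,198). The purple foot is at (270,305), towards the base. Next is a fit from this wrist view.

```bash
python3 - <<'E'
from rig import status,get_image
from h import *
w=get_image("wrist");s=get_image("scene")
m,_=mask(w,(3,120,30),(18,255,255),(245,145,302,230))
y,x=np.nonzero(m);c=hull_box(np.c_[x,y]);print(c,_)
b,_=meas(s,(5,150,60),(15,255,255),(428,252,456,292))
print(fit([(w,c)],NOZ,[.577,.348]),fit([(w,c),(s,b)],NOZ,[.577,.348]))
h=cv2.convexHull(np.float32(proj(w,NOZ+[.577,.348,0])));print(cv2.boundingRect(h))
p=status.observe()["position"];print(p,proj(w,[p,[p[0],p[1],.11],[p[0],p[1],0]]))
pp,st=mask(w,(128,80,30),(155,255,255),(215,240,330,350));print(st)
f=least_squares(lambda q:(proj(w,[[q[0],q[1],.045]])[0]-[270,303]),[.47,.33]);print("purple",f.x)
print(w["orientation"])
E
```

```text
[271.44010723 188.12553943] [ 249  155   47   68 1947]
(array([0.57541895, 0.34889148]), array([8.10231484e-07, 8.30198928e-07])) (array([0.575423  , 0.34873078]), array([ 0.16025688,  0.04017578,  0.54746504, -0.12646726]))
(249, 152, 48, 69)
[0.573983   0.33921458 0.20885942] [[281.03111516 255.31438275]
 [280.67619819 205.80477022]
 [280.48798785 179.62756644]]
[ 228  258   85   89 3702]
purple [0.43983526 0.31342183]
[[ 2.75769155e-01 -9.17222691e-01 -2.87495926e-01]
 [-9.61223714e-01 -2.62962951e-01 -8.30629726e-02]
 [ 5.86466125e-04  2.99254108e-01 -9.54173273e-01]]
```

```bash
python3 -m handwheel '0.15 0.9 0 0 0 0 1;0.15 0.9 -2 0 0 0 1;0.15 0.9 -5 0 0 0 1;0.15 0.9 -8 0 0 0 1;0.15 0.9 -10 0 0 0 1;0.15 0.9 -10 0 0 0 1;0.15 0.9 -10 0 0 0 1'
python3 -c "
from rig import status;s=status.observe();print(s['position'],s['ft_force'])"
```

```text
time_s: 3.28
position: [0.5755, 0.3494, 0.1082]
tool_rot: [[0.961, 0.277, -0.001], [0.277, -0.961, -0.0], [-0.001, 0.0, -1.0]]
ft_force: [0.6, -0.3, 1.2]
grip_width: 0.0859
gripper_force: 0.0
[0.57549813 0.3493965  0.10820014] [ 0.61370245 -0.2586679   1.23699653]
```

```bash
python3 -m handwheel '0 -0.05 -2 0 0 0 1;0 -0.05 -4.3 0 0 0 1;0 -0.05 -4.3 0 0 0 1;0 -0.05 -4.3 0 0 0 0.4;0 -0.05 -4.3 0 0 0 0.3;0 -0.05 -4.3 0 0 0 0.3;0 -0.05 -4.3 0 0 0 0.3;0 -0.05 -4.3 0 0 0 0.3' 80
python3 -m handwheel '0 0 0 0 0 0 0.3;0 0 0 0 0 0 0.3;0 0 0 0 0 0 0.3;0 0 0 0 0 0 0.3'
```

```text
time_s: 3.95
position: [0.5764, 0.3491, 0.0673]
tool_rot: [[0.961, 0.277, 0.003], [0.277, -0.961, 0.001], [0.004, -0.0, -1.0]]
ft_force: [-0.6, -0.7, 6.0]
grip_width: 0.0341
gripper_force: 79.2
time_s: 4.28
position: [0.5765, 0.3491, 0.0673]
tool_rot: [[0.961, 0.277, 0.003], [0.277, -0.961, 0.001], [0.004, -0.0, -1.0]]
ft_force: [0.1, -0.7, 5.8]
grip_width: 0.0345
gripper_force: 79.2
```

```bash
python3 -m handwheel '0 0 1 0 0 0 0.3;0 0 3 0 0 0 0.3;0 0 6 0 0 0 0.3;0 0 9 0 0 0 0.3;0 0 12 0 0 0 0.3;0 0 14 0 0 0 0.3;0 0 15 0 0 0 0.3;0 0 15 0 0 0 0.3'
python3 -m handwheel '-0.1 -1.5 0 0 0 0 0.3;-0.4 -4 0 0 0 0 0.3;-0.7 -7 0 0 0 0 0.3;-1 -10 0 0 0 0 0.3;-1.3 -13 0 0 0 0 0.3;-1.6 -16 0 0 0 0 0.3;-1.9 -19 0 0 0 0 0.3;-2.2 -22 0 0 0 0 0.3'
python3 -m handwheel '-0.3 -3 0 0 0 0 0.3;-0.6 -6 0 0 0 0 0.3;-0.9 -9 0 0 0 0 0.3;-1.2 -12 0 0 0 0 0.3;-1.5 -15 0 0 0 0 0.3;-1.8 -18 0 0 0 0 0.3;-2.0 -20.5 0 0 0 0 0.3;-2.0 -20.5 0 0 0 0 0.3'
python3 - <<'E'
from rig import status,get_image
from h import *
w=get_image("wrist");cv2.imwrite("pics/w2.png",w["color"][:,:,::-1]);s=status.observe();print(s["position"])
print(proj(w,[[.5326,-.119,.064],[.5326,-.119,.114]]))
E
```

```text
time_s: 4.95
position: [0.5761, 0.3491, 0.2182]
tool_rot: [[0.961, 0.277, 0.004], [0.277, -0.961, 0.002], [0.005, -0.0, -1.0]]
ft_force: [-0.3, 0.5, -1.1]
grip_width: 0.0344
gripper_force: 79.7
time_s: 5.62
position: [0.5524, 0.1274, 0.2136]
tool_rot: [[0.961, 0.277, -0.003], [0.277, -0.961, -0.0], [-0.003, -0.001, -1.0]]
ft_force: [0.9, -1.4, -0.1]
grip_width: 0.0344
gripper_force: 79.8
time_s: 6.28
position: [0.5326, -0.0799, 0.2135]
tool_rot: [[0.962, 0.273, -0.003], [0.273, -0.962, -0.0], [-0.003, -0.001, -1.0]]
ft_force: [-1.0, 0.4, -0.8]
grip_width: 0.0344
gripper_force: 79.8
[ 0.53275309 -0.07791257  0.2136475 ]
[[318.40275177 201.72164287]
 [324.90913551 217.39866682]]
```

View pics/w2.png

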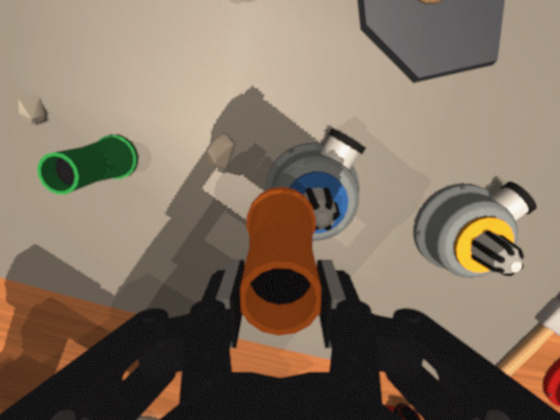

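The nozzle is held upright, with its rim at (281,297) and foot end at (281,205). The blue collar is at (320,203) and the spigot nose at about (326,218). I'll overlay the predicted outlines on this view to check.

```bash
python3 - <<'E'
from rig import status,get_image
from h import *
w=get_image("wrist");s=status.observe();p=s["position"];print(p)
g=cv2.resize(w["color"][120:360,180:400,::-1],None,fx=2.5,fy=2.5,interpolation=cv2.INTER_CUBIC)
def ring(c,r,z,col):
    q=proj(w,body([(r,z)])+[c[0],c[1],0]); cv2.polylines(g,[np.int32((q-[180,120])*2.5)],True,col,1)
B=(.5326,-.119)
ring(B,.032,.064,(0,255,255));ring(B,.005,.114,(0,255,255));ring(B,.055,.0,(0,255,255))
z0=p[2]-.0673
for r,z in((.0255,0),(.0185,.058),(.0185,.11)):ring(p,r,z0+z,(255,255,255))
cv2.imwrite("pics/w3.png",g)
E
```

```text
[ 0.53290579 -0.07655709  0.21388755]
```

View pics/w3.png

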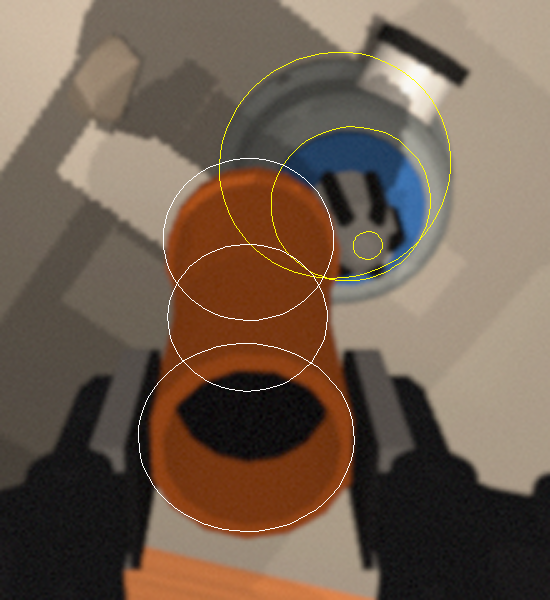

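```bash
python3 -m handwheel '0 -1 0 0 0 0 0.3;0 -2.5 0 0 0 0 0.3;0 -3.7 0 0 0 0 0.3;0 -4.1 0 0 0 0 0.3;0 -4.1 0 0 0 0 0.3;0 -4.1 0 0 0 0 0.3;0 -4.1 0 0 0 0 0.3;0 -4.1 0 0 0 0 0.3'
python3 - <<'E'
from rig import status,get_image
from h import *
for i in range(2): d=get_image("scene")
p=status.observe()["position"];print(p)
z0=p[2]-.0673
m,st=mask(d,(3,130,40),(16,255,255),(250,180,340,290));print(st)
g=d["color"][170:300,220:370,::-1].copy();g=cv2.resize(g,None,fx=4,fy=4,interpolation=cv2.INTER_CUBIC)
def ring(c,r,z,col):
    q=proj(d,body([(r,z)])+[c[0],c[1],0]); cv2.polylines(g,[np.int32((q-[220,170]+.5)*4)],True,col,1)
B=(.5326,-.119)
ring(B,.032,.064,(0,255,255));ring(B,.005,.114,(0,255,255))
for r,z in((.0255,0),(.0185,.058),(.0185,.11)):ring(p,r,z0+z,(255,255,255))
cv2.imwrite("pics/s4.png",g)
E
```

```text
time_s: 7.05
position: [0.5335, -0.1166, 0.2153]
tool_rot: [[0.961, 0.278, 0.0], [0.278, -0.961, 0.0], [0.0, -0.0, -1.0]]
ft_force: [-0.5, 0.7, -0.4]
grip_width: 0.0346
gripper_force: 79.8
[ 0.53354675 -0.11673523  0.21528244]
[250 180  33  31 965]
```

View pics/s4.png

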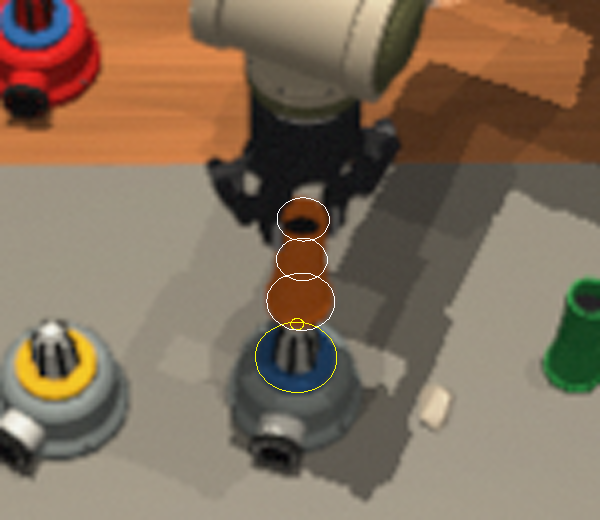

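The nozzle foot (298,302) lines up with the spigot axis (296,325) to about 1 mm, so I'll lower it.

```bash
python3 -m handwheel '0 -0.05 -1 0 0 0 0.3;0 -0.05 -2.5 0 0 0 0.3;0 -0.05 -4 0 0 0 0.3;0 -0.05 -5 0 0 0 0.3;0 -0.05 -5.7 0 0 0 0.3;0 -0.05 -5.7 0 0 0 0.3;0 -0.05 -5.7 0 0 0 0.3;0 -0.05 -5.7 0 0 0 0.3' 110
python3 -m handwheel '0 0 -0.2 0 0 0 0.3;0 0 -0.4 0 0 0 0.3;0 0 -0.6 0 0 0 0.3;0 0 -0.8 0 0 0 0.3;0 0 -1 0 0 0 0.3;0 0 -1 0 0 0 0.3;0 0 -1 0 0 0 0.3'
```

```text
time_s: 7.82
position: [0.5335, -0.1176, 0.1587]
tool_rot: [[0.961, 0.277, -0.0], [0.277, -0.961, -0.0], [-0.0, -0.0, -1.0]]
ft_force: [-1.6, 0.2, -0.9]
grip_width: 0.0334
gripper_force: 109.6
time_s: 8.4
position: [0.5334, -0.1177, 0.1481]
tool_rot: [[0.961, 0.277, -0.0], [0.277, -0.961, 0.0], [-0.0, -0.0, -1.0]]
ft_force: [-2.4, 0.0, 0.6]
grip_width: 0.0337
gripper_force: 110.4
```

```bash
python3 -m handwheel '-0.1 0 -0.2 0 0 0 0.3;-0.1 0 -0.4 0 0 0 0.3;-0.1 0 -0.6 0 0 0 0.3;-0.1 0 -0.8 0 0 0 0.3;-0.1 0 -0.8 0 0 0 0.3;-0.1 0 -0.8 0 0 0 0.3'
python3 -m handwheel '0 0 -0.2 0 0 0 0.3;0 0 -0.4 0 0 0 0.3;0 0 -0.6 0 0 0 0.3;0 0 -0.6 0 0 0 0.3;0 0 -0.6 0 0 0 0.3'
```

```text
time_s: 8.9
position: [0.5332, -0.118, 0.1411]
tool_rot: [[0.961, 0.277, 0.002], [0.277, -0.961, -0.001], [0.002, 0.002, -1.0]]
ft_force: [-1.7, 0.5, 6.5]
grip_width: 0.0334
gripper_force: 111.2
time_s: 9.32
position: [0.5333, -0.118, 0.1354]
tool_rot: [[0.961, 0.277, 0.003], [0.277, -0.961, -0.001], [0.002, 0.002, -1.0]]
ft_force: [-2.3, 0.9, 9.4]
grip_width: 0.034
gripper_force: 111.4
```

```bash
python3 -m handwheel '0 0 -0.2 0 0 0 0.3;0 0 -0.4 0 0 0 0.3;0 0 -0.4 0 0 0 0.3;0 0 -0.4 0 0 0 0.3'
python3 -m handwheel '0 0 -0.2 0 0 0 0.3;0 0 -0.4 0 0 0 0.3;0 0 -0.4 0 0 0 0.3;0 0 -0.4 0 0 0 0.3'
```

```text
time_s: 9.65
position: [0.5333, -0.1181, 0.1315]
tool_rot: [[0.961, 0.277, 0.003], [0.277, -0.961, -0.001], [0.002, 0.002, -1.0]]
ft_force: [-2.9, 0.9, 9.9]
grip_width: 0.0336
gripper_force: 111.5
time_s: 9.98
position: [0.534, -0.1182, 0.1313]
tool_rot: [[0.961, 0.277, 0.007], [0.277, -0.961, -0.003], [0.006, 0.005, -1.0]]
ft_force: [-11.5, 4.2, 38.9]
grip_width: 0.0333
gripper_force: 115.1
```

Hard stop at z 0.1313, exactly the height expected for fully home. I'll take off the load, open the gripper and retreat upward.

```bash
python3 -m handwheel '0 0 0.4 0 0 0 0.3;0 0 0.4 0 0 0 0.3;0 0 0.4 0 0 0 0.6;0 0 0.4 0 0 0 1;0 0 0.4 0 0 0 1;0 0 0.4 0 0 0 1;0 0 0.4 0 0 0 1;0 0 0.4 0 0 0 1' 40
python3 -m handwheel '0 0 1 0 0 0 1;0 0 3 0 0 0 1;0 0 6 0 0 0 1;0 0 9 0 0 0 1;0 0 11 0 0 0 1;0 0 12 0 0 0 1;0 0 12 0 0 0 1;0 0 12 0 0 0 1'
python3 - <<'E'
from rig import status,get_image
from h import *
d=get_image("scene");w=get_image("wrist");p=status.observe();print(p["position"],p["ft_force"])
def crop(d,x,y,W,H,f,P):
    g=cv2.resize(d["color"][y:y+H,x:x+W,::-1],None,fx=f,fy=f,interpolation=cv2.INTER_CUBIC)
    for r,z in((.0255,.064),(.0185,.122),(.0185,.174)):
        q=proj(d,body([(r,z)])+[.5326,-.119,0]); cv2.polylines(g,[np.int32((q-[x,y]+.5)*f)],True,(255,255,255),1)
    return g
a=crop(d,240,180,110,110,4,0);b=crop(w,120,60,320,320,1.375,0)
cv2.imwrite("pics/f.png",cv2.resize(np.hstack([a,b]),(800,400)))
E
```

```text
time_s: 10.65
position: [0.5326, -0.1178, 0.13]
tool_rot: [[0.961, 0.277, -0.0], [0.277, -0.961, 0.0], [-0.0, -0.0, -1.0]]
ft_force: [-0.7, 0.3, -0.0]
grip_width: 0.0855
gripper_force: 0.0
time_s: 11.32
position: [0.5325, -0.1177, 0.2499]
tool_rot: [[0.961, 0.277, 0.0], [0.277, -0.961, -0.0], [0.0, 0.0, -1.0]]
ft_force: [0.3, 0.3, -0.6]
grip_width: 0.0852
gripper_force: 0.0
[ 0.5321482  -0.11754704  0.24892366] [-0.67350908 -0.22625195 -0.08205503]
```

View pics/f.png

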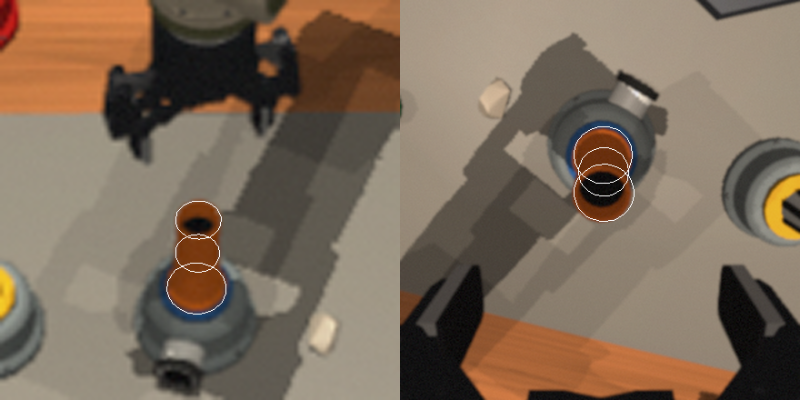

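The nozzle matches the predicted fully seated outline in both views (foot at (197,288) on the left and (603,155) on the right). It stands upright on the blue collar and the gripper is clear.

```bash
python3 -c "
from rig import env;print(env.close_job())"
```

```text
the job is handed in; nothing more can be done
None
```

The orange nozzle is pressed fully home on the blue-collared spigot and released upright, the green nozzle was left alone, and the job was handed in at about 11.4 s; no verdict came back.

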